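# Seat a round lock cylinder in the clamping nest of a drilling jig

### The arm

A 6-joint arm with a two-finger parallel gripper is mounted at the origin on a cart in front of the work surface, level with it; the furniture and walls round the work are solid. World frame = base frame: x ahead of the robot, y to its left, z up, the work surface at z = 0. Lengths are in m, angles in rad, forces in N, time in s.
With the tool pointing down it reaches from about 0.35 to 0.85 m from the base axis. Payload 8.1 kg.
Tool frame: the origin (TCP) lies between the finger pads; the fingertips stand 11 mm ahead of it and the grasp point (between the pads) lies 8 mm behind it; y points along the fingers, x is the direction in which the jaws open and shut, and the axes are right-handed (so a half turn about y gives the same grasp; the last joint's range is limited). The gripper opens to 93 mm and grips with 3 to 60 N. Pads are 15 mm wide; open, the fingers measure 128 mm over their backs; the gripper's body (75 mm by 188 mm) begins 65 mm behind the grasp point.
Start: joints at [-1.408, 0.13, 1.488, -0, 1.523, -0.085], TCP at [0.147, -0.582, 0.23] pointing down, gripper open.
Joint ranges: [-2.96, 2.96], [-0.89, 2.26], [0.02, 2.5], [-1.34, 4.48], [0, 2.73], [-2.66, 2.66]. Speed limits (rad/s): [2.39, 2.39, 2.79, 3.14, 3.14, 3.14].

### API

Orientations are given as a rotation vector (axis times angle).
In Python, from plant import readout, optics, robot gives the robot as it stands.
- The arm moves only by the shell command python3 -m creep 'ROWS' [FORCE]. ROWS is JSON, a list that holds one entry, the list of rows, each a list of 7 numbers: the closure, from 0 (fully open) to 1 (shut), then the shift along the tool's x, y, z in cm, then the turn, a rotation vector about the tool's x, y, z in degrees. In form: [[[grip, x, y, z, wx, wy, wz], ...]]. A call has exactly 8 rows; each row shifts and turns the pose as measured when the row begins, along the tool's axes as they then stand; what a row does not reach is not made up. A row lasts 1/10 s, in which the tool goes at most 50 mm and 8.59 degrees, less where a joint would pass 70% of its speed; a pose out of reach is approached as far as the arm can. A call is refused whole if a number of a shift passes 5 or a number of a turn 8.59, either way. A call with a gripper value outside its range is refused whole. The fingers move at their own pace and stop on an object; FORCE is the grip in N (left out, the last holds). Time passes only in rows, so rows that do not move let the fingers close, or fill a call up. It gives the time, the measured TCP pose, the force and the opening at its end, in the units of the state.
- readout.read_state(): the state, without advancing time (a new reading comes with each control period).
- optics.read_camera(name): name is "scene" or "top"; returns a dict with "frame" (400x640x3 uint8, red, green, blue), "depth" (400x640 float32, m along the optical axis (not along the pixel's ray), 0 where there is no reading), "intrinsics" (3x3 intrinsics, pixels), "R" (3x3) and "t" (3): a world point X has camera coordinates R X + t. Camera axes: x right, y down, z forward; pixel columns grow to the right and rows downward; lengths in m; the calibration is good to about 2 mm. A picture is of the moment at which its call begins.
- robot.close_job(): hands the job in, once; it reports no verdict.
The state is a dict: "t": time; "q": joint angles; "dq": joint speeds; "joint_torque": joint torques, N m; "tool_pos": TCP position; "orientation": TCP orientation; "force": force on the tool from outside, world axes, zero at the start; "wrist_torque": the same for the moment, N m; "opening": finger opening in m.
Only numpy, scipy, OpenCV 4.12 (cv2) and the standard library are available. Lean on these libraries where they do the work, as an engineer would, in place of code of your own. Each camera call takes 0.05 s, during which the arm holds its last target. There are 200 camera calls.

### The job

Stand the round brass lock cylinder upright on the steel plate of the clamping nest, between the two locating pins and the open cam, and let go of it. With the cam lever still open, nudge the cylinder lightly against the pins until it bears on both of them, then swing the lever round so that the cam holds it snugly in three-point contact, and leave it so. Use light fingertip force throughout, never more than about 15 N on a pin, so that neither pins nor brass are marked, do not tip the cylinder, and leave the other things where they are.

Things in the scene. Friction and masses are not known exactly. Their poses are not given: they have to be found in the camera images.
- lock_cylinder: Round brass lock cylinder: drum 32 mm in diameter, 40 mm tall, threaded skirt, keyway in its top face, about 0.22 kg; stands upright on the worktop left of the nest. Origin: centre of its underside; z up along its axis. Its yaw does not matter. Dry metal, friction about 0.6: pushed off centre it can stick on one pin and must be worked sideways to reach the other.
- nest: Clamping nest, fixed: steel plate 130 (x) by 120 (y) by 12 mm thick; the work stands on its top. Origin: centre of its underside, z up; +x points from the cam to the pins, roughly away from the robot, +y left. In this frame (mm): seat (20, 0), pins (35.3, +-12.9), cam pivot (-3.2 +-1.5, -22.6): its bolt is clamped somewhere along a slot in x. With the cam open the cylinder has at least 9 mm of free travel along x to the pins.
- seat (a point): Point on the plate's top (12 mm above the worktop) where the centre of the cylinder's underside lies when it touches both pins; axes as the nest's.
- left_pin: Left locating pin (+y side), fixed steel dowel, 8 mm in diameter, 32 mm tall above the plate. Origin: centre of its foot on the plate's top.
- right_pin: Right locating pin (-y side), the same.
- cam (a joint): Cam lever angle, rad: 0 open, grows clockwise seen from above, to 2.6. The knob swings across the robot's side of the plate to the left (+y). The cam meets a seated cylinder anywhere from 1.6 to 2.25, by how its pivot is set: feel for it. About 2.5 N at the knob swings it free; then the force rises within 0.06 rad: 6 N holds the work well, 10 N overloads the pins. It stays where it is left.
- cam_disc: Cam: steel disc 26 mm in diameter, its top 12 mm above the plate (pivot screw head to 16 mm), that turns with the lever about a pivot 6 mm off its centre. Origin: disc centre on the plate's top.
- lever_knob (a point): Middle of the black upright knob at the end of the cam lever: 14 mm in diameter, 18 to 40 mm above the plate's top; this point is 28 mm above it and 50 mm from the cam pivot. At lever angle 0 it lies at (-32.1, -38.3) mm from the pivot in the nest's axes and circles the pivot clockwise as the lever closes.
- euro_cylinder: Bystander: profile lock cylinder lying on its side, 70 x 31 x 17 mm. Origin: centre of its underside.
- tip_stop: Bystander: small steel bar with a thumb screw, 15 x 44 x 20 mm. Origin: centre of its underside.
- padlock: Bystander: padlock lying flat, 76 x 48 x 15 mm. Origin: centre of its underside.
- loupe: Bystander: black eye loupe, 36 mm in diameter and tall. Origin: centre of its underside.
There are look-alikes about, which are no part of the job. Of the things like the lock_cylinder, leave any that is pink or purple; of the rest the smaller one is meant.

How it is judged:
By the outcome, as a careful person would: the job done as asked, in the order asked, and still so for the second after the job is handed in, with the robot touching nothing.
It also fails if it takes over 72 s, if anything falls off the work surface, if the arm or the gripper's body presses on something with over 40 N, if the wrist force passes 120 N, or if a joint passes its speed limit or range.

## Working session

There is one attempt and no reset: what is moved stays moved. The work goes in short steps, Python scripts to look and compute and a shell command to move; the robot and the scene stay as the last step left them, time stands still between calls to the robot, and variables do not carry over. Pictures are saved under pics/ and viewed, about 8 in all and at most 12, crops included, and the job is handed in when it is done.

```bash
ls; mkdir -p pics
cat > h.py <<'E'
import numpy as np, cv2
from plant import readout, optics, robot
def cam(n):
    c=optics.read_camera(n); return c
def ray(c,u,v,z):
    K,R,t=map(np.array,(c["intrinsics"],c["R"],c["t"]))
    d=R.T@(np.linalg.inv(K)@[u,v,1]); o=-R.T@t
    return o+d*(z-o[2])/d[2]
def proj(c,X):
    p=np.array(c["intrinsics"])@(np.array(c["R"])@np.array(X)+c["t"]); return p[:2]/p[2]
def save(n,im,s=1):
    cv2.imwrite("pics/"+n,cv2.resize(im[:,:,::-1],None,fx=s,fy=s,interpolation=cv2.INTER_CUBIC))
E
python3 - <<'E'
from h import *
import pickle
for n in("scene","top"):
    c=cam(n); save(n+"0.png",c["frame"]); pickle.dump(c,open(n+"0.pkl","wb"))
    print(n,(-np.array(c["R"]).T@c["t"]).round(3),np.array(c["intrinsics"])[0,0])
s=readout.read_state(); print({k:np.round(v,3) for k,v in s.items()})
E
```

```text
pics
scene [-0.444  0.785  0.594] 501.9048092417362
top [0.371 0.235 1.163] 477.8894600007811
{'t': np.float64(0.1), 'q': array([-1.408,  0.131,  1.489,  0.   ,  1.523, -0.085]), 'dq': array([-0.   ,  0.   , -0.002,  0.001,  0.001, -0.   ]), 'joint_torque': array([ 1.0000e-03, -5.6134e+01, -4.9310e+01,  7.7000e-02,  2.9000e-02,
       -0.0000e+00]), 'tool_pos': array([ 0.147, -0.581,  0.229]), 'orientation': array([-1.315,  1.026, -1.024]), 'force': array([-0.429,  0.579,  0.514]), 'wrist_torque': array([ 0.038, -0.004,  0.013]), 'opening': np.float64(0.093)}
```

View pics/top0.png

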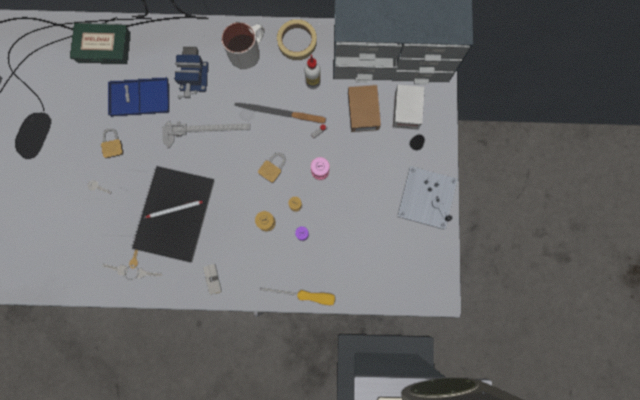

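View pics/scene0.png

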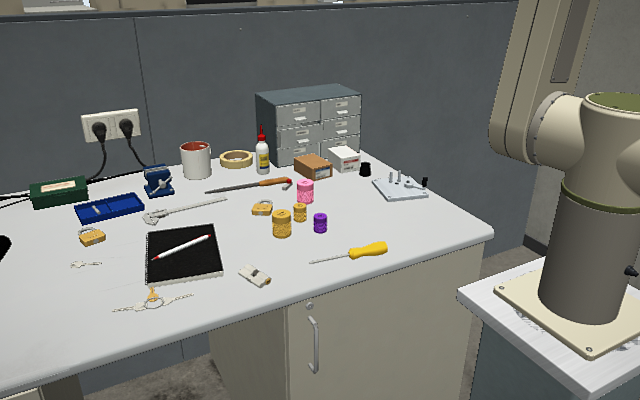

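The top view shows brass small (295,203), brass large (264,220), purple (302,233), pink (320,167). The nest is at about (428,197). My choice is the smaller brass one at (295,203). Next: a close crop and measurements.

Run:
```python
from h import *
import pickle
t=pickle.load(open("top0.pkl","rb"));s=pickle.load(open("scene0.pkl","rb"))
f=t["frame"]; r=lambda im,a,b,c,d,w,h:cv2.resize(im[b:d,a:c],(w,h),interpolation=cv2.INTER_CUBIC)
top=np.hstack([r(f,250,150,330,250,320,400),r(f,390,150,470,250,320,400)])
sc=np.hstack([r(s["frame"],260,170,340,245,213,200),r(s["frame"],350,150,450,210,333,200)]); sc=cv2.copyMakeBorder(sc,0,0,0,640-sc.shape[1],0)
save("crop1.png",np.vstack([top,sc]))
hsv=cv2.cvtColor(f,cv2.COLOR_RGB2HSV)
m=cv2.inRange(hsv,(10,100,60),(30,255,255)); m[:, :240]=0;m[:,330:]=0
n,l,st,ce=cv2.connectedComponentsWithStats(m)
for i in range(1,n):
    if st[i,4]>30: print("brass",ce[i].round(1),st[i],ray(t,*ce[i],0.04).round(4))
hs=cv2.cvtColor(s["frame"],cv2.COLOR_RGB2HSV); m=cv2.inRange(hs,(10,100,60),(30,255,255));
n,l,st,ce=cv2.connectedComponentsWithStats(m[190:240,265:312])
for i in range(1,n):
    if st[i,4]>20: print("sc",ce[i]+[265,190],st[i])
# plate
x=f[150:240,390:470].astype(int)
m=((x[...,2]-x[...,0]>12)&(x[...,2]>90)).astype(np.uint8)
cs,_=cv2.findContours(m,cv2.RETR_EXTERNAL,cv2.CHAIN_APPROX_NONE); c=max(cs,key=cv2.contourArea)+np.array([390,150])
rc=cv2.minAreaRect(c); print(rc); b=cv2.boxPoints(rc); W=np.array([ray(t,u,v,.012) for u,v in b]); print(b.round(1).tolist(),W.round(4).tolist(),W.mean(0).round(4))
print("plate z",[round(float(t["depth"][190,410]),4)])
```

```text
brass [308.4 117. ] [292 113  33   9 154] [0.7612 0.2851 0.04  ]
brass [269.1 171. ] [259 161  21  21 261] [0.623 0.375 0.04 ]
brass [294.7 203.3] [289 197  12  14 130] [0.5461 0.3106 0.04  ]
brass [264.6 220.7] [256 212  18  19 273] [0.5026 0.38   0.04  ]
brass [314.6 296.8] [297 290  33  15 307] [0.3292 0.2563 0.04  ]
sc [299.51121076 211.86995516] [ 29  12  12  20 223]
sc [267.56944444 209.06944444] [ 0 14  7 12 72]
sc [281.14949495 223.22222222] [  7  19  19  30 495]
((427.176513671875, 197.29412841796875), (48.02205276489258, 50.9324836730957), 14.03624439239502)
[[397.70001220703125, 216.1999969482422], [410.1000061035156, 166.8000030517578], [456.6000061035156, 178.39999389648438], [444.29998779296875, 227.8000030517578]] [[0.5259, 0.0611, 0.012], [0.6498, 0.031, 0.012], [0.6236, -0.0836, 0.012], [0.5006, -0.0517, 0.012]] [ 0.575  -0.0108  0.012 ]
plate z [1.1694]
```

View pics/crop1.png

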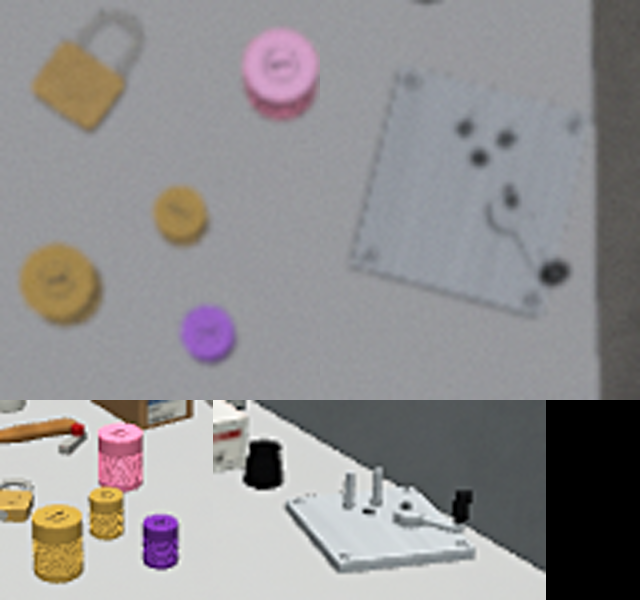

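The crop confirms the small brass drum at top-view px (295,203). It is about 13 px across, or 31 mm. The nest has two pins at about (426,182) and (436,184), and its knob is at (448,218).

```bash
cat >> h.py <<'E'
from scipy.spatial.transform import Rotation as Ro
C=np.array([.575,-.0108]); YAW=np.deg2rad(-13.7)
def nest(p): # nest mm -> world m (x,y)
    c,s=np.cos(YAW),np.sin(YAW); return C+np.array([[c,-s],[s,c]])@np.array(p)/1000
def tonest(w):
    c,s=np.cos(YAW),np.sin(YAW); return np.array([[c,s],[-s,c]])@(np.array(w)[:2]-C)*1000
def go(xyz,ang=None):
    """needed shift in tool axes (cm) and turn (deg); ang = world yaw of tool x, tool z down"""
    s=readout.read_state(); R=Ro.from_rotvec(s["orientation"]); d=np.array(xyz)-s["tool_pos"]
    print("t",round(s["t"],2),"tcp",np.round(s["tool_pos"],4),"F",np.round(s["force"],1),"open",round(s["opening"],4))
    print("shift cm",(R.inv().apply(d)*100).round(2),"nest",tonest(s["tool_pos"]).round(1))
    if ang is not None:
        a=np.deg2rad(ang); x=np.array([np.cos(a),np.sin(a),0]); z=np.array([0,0,-1.]); T=Ro.from_matrix(np.stack([x,np.cross(z,x),z],1))
        print("turn deg",np.rad2deg((R.inv()*T).as_rotvec()).round(2))
E
python3 - <<'E'
from h import *
import pickle
t=pickle.load(open("top0.pkl","rb"))
for n,u,v,z in(("pinL",426.25,182,.044),("pinR",436.5,184.5,.044),("third",430,189.3,.012),("screw",437.6,199,.028),("knob",448.2,217.7,.052)):
    w=ray(t,u,v,z); print(n,w.round(4),tonest(w).round(1))
s=readout.read_state(); print(Ro.from_rotvec(s["orientation"]).as_matrix().round(3))
go([.546,.3106,.12],76.3); go([.546,.3106,.12],-103.7)
E
```

```text
pinL [ 0.6058 -0.002   0.044 ] [27.8 15.8]
pinR [ 0.6004 -0.0264  0.044 ] [28.4 -9.2]
third [ 0.5945 -0.0179  0.012 ] [20.6 -2.2]
screw [ 0.5681 -0.0325  0.028 ] [ -1.5 -22.7]
knob [ 0.5202 -0.0512  0.052 ] [-43.7 -52.2]
[[ 0.245 -0.     0.969]
 [-0.969  0.002  0.245]
 [-0.002 -1.     0.   ]]
t 0.1 tcp [ 0.1471 -0.5812  0.2287] F [-0.4  0.6  0.5] open 0.0931
shift cm [-76.65  11.01  60.54] nest [-280.6 -655.5]
turn deg [ -27.85 -111.71 -111.74]
t 0.1 tcp [ 0.1471 -0.5812  0.2287] F [-0.4  0.6  0.5] open 0.0931
shift cm [-76.65  11.01  60.54] nest [-280.6 -655.5]
turn deg [-88.04  21.95  21.79]
```

```bash
python3 - <<'E'
import re
s=open('h.py').read()
s=s.replace("Ro.from_matrix(np.stack([x,np.cross(z,x),z],1))","Ro.from_matrix(np.stack([x,z,np.cross(x,z)],1))").replace("tool z down","tool y down")
s+='''
def cloud(c):
    d=c["depth"]; v,u=np.mgrid[:400,:640]; K=np.array(c["intrinsics"])
    P=np.stack([(u-K[0,2])/K[0,0]*d,(v-K[1,2])/K[1,1]*d,d],-1); return (P-np.array(c["t"]))@np.array(c["R"])
'''
open('h.py','w').write(s)
E
python3 - <<'E'
from h import *
import pickle
np.set_printoptions(suppress=True)
for n in("top","scene"):
    c=pickle.load(open(n+"0.pkl","rb")); P=cloud(c); ok=c["depth"]>0
    N=np.stack([*( (P[...,:2]-C)@np.array([[np.cos(YAW),-np.sin(YAW)],[np.sin(YAW),np.cos(YAW)]])).transpose(2,0,1)*1000,P[...,2]*1000],-1)
    pl=ok&(abs(N[...,0])<90)&(abs(N[...,1])<85)
    z=N[...,2]; p=N[pl&(z>6)&(z<18)]
    print(n,"table z",np.median(N[pl&(z<6)][:,2]).round(1),"plate z",np.median(p[:,2]).round(1),"range",np.percentile(p[:,:2],[1,99],axis=0).round(1).tolist())
    m=(pl&(z>21)).astype(np.uint8); k,l,st,ce=cv2.connectedComponentsWithStats(m)
    for i in range(1,k):
        q=N[l==i]; print("  blob px",ce[i].round(1),st[i,4],"mean",q.mean(0).round(1),"zmax",q[:,2].max().round(1),"min",q.min(0).round(1),"max",q.max(0).round(1))
    b=ok&(np.hypot(P[...,0]-.546,P[...,1]-.3106)<.03)&(P[...,2]>.03); print("  cyl top",b.sum(),P[b].mean(0).round(4),P[b].min(0).round(4),P[b].max(0).round(4))
go([.546,.3106,.12],-103.7)
E
```

```text
top table z 0.1 plate z 12.3 range [[-63.0, -59.1], [65.3, 58.8]]
  blob px [427.7 179.7] 18 mean [36.2 12.8 36.7] zmax 47.1 min [33.4  9.  21.1] max [40.4 15.9 47.1]
  blob px [438.2 182.4] 16 mean [ 35.6 -12.7  39.5] zmax 46.8 min [ 32.8 -16.8  23.6] max [40.3 -9.6 46.8]
  blob px [441.1 207.6] 150 mean [-20.4 -34.8  31.1] zmax 56.6 min [-48.3 -61.4  21.2] max [  4.7 -12.2  56.6]
  cyl top 142 [0.5484 0.3102 0.0404] [0.5337 0.2954 0.0308] [0.5645 0.3245 0.0456]
scene table z -0.7 plate z 11.2 range [[-65.3, -58.0], [64.8, 60.8]]
  blob px [390.9 174.2] 22 mean [36.3 12.6 33.8] zmax 45.0 min [30.   7.7 22.6] max [39.3 17.2 45. ]
  blob px [399.  173.8] 24 mean [ 35.9 -11.9  32.7] zmax 44.0 min [ 32.3 -17.1  21.6] max [43.7 -8.4 44. ]
  blob px [424.2 181.7] 53 mean [-44.3 -52.1  38.9] zmax 53.4 min [-50.7 -60.7  22. ] max [-34.5 -46.9  53.4]
  blob px [409.1 182.9] 37 mean [-11.1 -23.3  23.7] zmax 27.3 min [-29.3 -35.4  21.6] max [ 6.3 -9.7 27.3]
  cyl top 101 [0.5443 0.3134 0.0373] [0.531  0.2954 0.0303] [0.5647 0.3276 0.0426]
t 0.1 tcp [ 0.1471 -0.5812  0.2287] F [-0.4  0.6  0.5] open 0.0931
shift cm [-76.65  11.01  60.54] nest [-280.6 -655.5]
turn deg [ 0.02 27.9  -0.1 ]
```

```bash
python3 -m creep '[[[0,-3,0,3.9,0,0,0],[0,-3,0,3.9,0,0,0],[0,-3,0,3.9,0,0,0],[0,-3,0,3.9,0,0,0],[0,-3,0,3.9,0,0,0],[0,-3,0,3.9,0,0,0],[0,-3,0,3.9,0,0,0],[0,-3,0,3.9,0,0,0]]]' 10
python3 -c "
from h import *
go([.547,.311,.12],-103.7)"
```

```text
t: 0.9
tool_pos: [0.3908, -0.2675, 0.2241]
orientation: [-1.308, 1.039, -1.026]
force: [0.9, -0.7, -0.3]
opening: 0.093
t 0.9 tcp [ 0.3908 -0.2675  0.2241] F [ 0.9 -0.7 -0.3] open 0.093
shift cm [-52.48  10.79  28.77] nest [-118.2 -293. ]
turn deg [ 0.22 27.26 -0.45]
```

```bash
python3 -m creep '[[[0,-4.3,0,2.4,0,0,0],[0,-4.3,0,2.4,0,0,0],[0,-4.3,0,2.4,0,0,0],[0,-4.3,0,2.4,0,0,0],[0,-4.3,0,2.4,0,0,0],[0,-4.3,0,2.4,0,0,0],[0,-4.3,0,2.4,0,0,0],[0,-4.3,0,2.4,0,0,0]]]' 10
python3 -c "
from h import *
go([.547,.311,.12],-103.7)"
```

```text
t: 1.7
tool_pos: [0.4952, 0.1186, 0.2246]
orientation: [-1.308, 1.04, -1.025]
force: [0.4, -0.2, 0.0]
opening: 0.0931
t 1.7 tcp [0.4952 0.1186 0.2246] F [ 0.4 -0.2  0. ] open 0.0931
shift cm [-17.39  10.6    9.57] nest [-108.1  106.8]
turn deg [ 0.28 27.26 -0.47]
```

```bash
python3 -m creep '[[[0,-4.3,1,2.4,0,0,0],[0,-4.3,1,2.4,0,0,0],[0,-4.3,1,2.4,0,0,0],[0,-4.3,1,2.4,0,0,0],[0,0,1,0,0,7,0],[0,0,1,0,0,7,0],[0,0,1,0,0,7,0],[0,0,1,0,0,6.3,-0.4]]]' 10
python3 -c "
from h import *
go([.547,.311,.08],-103.7)"
```

```text
t: 2.5
tool_pos: [0.5438, 0.316, 0.1402]
orientation: [-1.092, 1.395, -1.384]
force: [0.4, 0.1, -0.1]
opening: 0.0929
t 2.5 tcp [0.5438 0.316  0.1402] F [ 0.4  0.1 -0.1] open 0.0929
shift cm [0.39 6.02 0.5 ] nest [-107.7  310.2]
turn deg [ 0.58 -0.38  0.15]
```

```bash
python3 -m creep '[[[0,0.4,2,0.5,0.6,-0.4,0],[0,0,2,0,0,0,0],[0,0,2,0,0,0,0],[0,0,2,0,0,0,0],[0,0,1.5,0,0,0,0],[0,0,1,0,0,0,0],[0,0,0.7,0,0,0,0],[0,0,0,0,0,0,0]]]' 10
python3 -c "
from h import *
go([.547,.311,.027],-103.7)
c=cam('top');save('top2.png',c['frame'][160:260,230:350],5)"
```

```text
t: 3.3
tool_pos: [0.544, 0.3095, 0.0186]
orientation: [-1.095, 1.387, -1.388]
force: [-1.1, -1.2, 0.2]
opening: 0.0928
t 3.3 tcp [0.544  0.3095 0.0186] F [-1.1 -1.2  0.2] open 0.0928
shift cm [-0.21 -0.84  0.25] nest [-106.   303.9]
turn deg [ 0.31 -0.18  0.45]
```

View pics/top2.png

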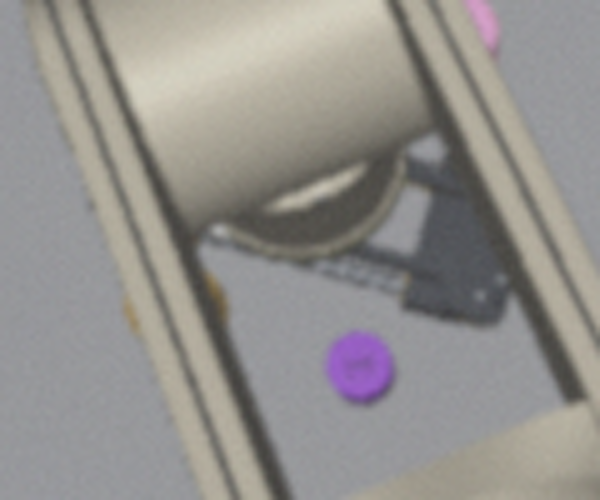

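The arm hides the target from the top camera; only purple at crop (360,367) and part of the large brass are visible. The measured pose is good, so I'll trim and close.

```bash
python3 -m creep '[[[0,-0.2,-0.8,0.25,0.3,0,0.4],[0,0,0,0,0,0,0],[1,0,0,0,0,0,0],[1,0,0,0,0,0,0],[1,0,0,0,0,0,0],[1,0,0,0,0,0,0],[1,0,0,0,0,0,0],[1,0,0,0,0,0,0]]]' 8
python3 -c "
from h import *
go([.547,.311,.027],-103.7)
c=cam('scene');save('scene2.png',c['frame'][150:270,230:390],4)"
```

```text
t: 4.15
tool_pos: [0.5507, 0.3126, 0.0328]
orientation: [-1.076, 1.382, -1.386]
force: [-0.5, -0.8, -0.3]
opening: 0.0497
t 4.15 tcp [0.5507 0.3126 0.0328] F [-0.5 -0.8 -0.3] open 0.0497
shift cm [ 0.25  0.58 -0.32] nest [-100.2  308.5]
turn deg [-0.39 -0.18 -0.28]
```

View pics/scene2.png

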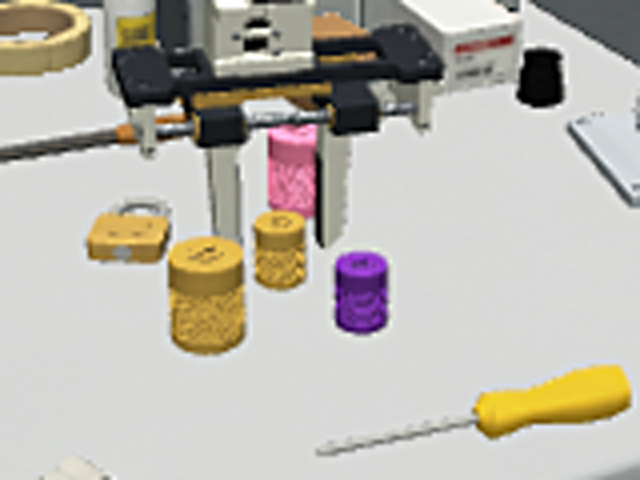

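The scene crop shows the small brass at crop (280,250), between the fingers at (222,245) and (330,245). The tool is slightly too far and too high, as the readout also says. Correct this while the jaws are still open.

```bash
python3 -m creep '[[[0.45,0.2,0.5,-0.4,0,0,0],[0.45,0,0,0,0,0,0],[0.45,0,0,0,0,0,0],[0.45,0,0,0,0,0,0],[0.45,0,0,0,0,0,0],[0.45,0,0,0,0,0,0],[0.45,0,0,0,0,0,0],[0.45,0,0,0,0,0,0]]]' 8
python3 -c "
from h import *
for i in range(6):
  s=readout.read_state();print(np.round(s['tool_pos'],4),np.round(s['q'],4)); cam('top')
go([.547,.311,.027],-103.7)"
```

```text
t: 5.0
tool_pos: [0.5455, 0.3114, 0.0267]
orientation: [-1.077, 1.382, -1.386]
force: [0.7, 0.3, 0.4]
opening: 0.0509
[0.5455 0.3114 0.0267] [ 4.3730e-01  3.7580e-01  1.5868e+00 -4.0000e-04  1.1716e+00  2.2505e+00]
[0.5456 0.3114 0.0268] [ 4.3730e-01  3.7580e-01  1.5868e+00 -4.0000e-04  1.1715e+00  2.2506e+00]
[0.5456 0.3114 0.0268] [ 4.3730e-01  3.7570e-01  1.5869e+00 -4.0000e-04  1.1715e+00  2.2505e+00]
[0.5455 0.3114 0.0267] [ 4.3740e-01  3.7570e-01  1.5869e+00 -4.0000e-04  1.1716e+00  2.2505e+00]
[0.5455 0.3114 0.0267] [ 4.3740e-01  3.7580e-01  1.5869e+00 -4.0000e-04  1.1715e+00  2.2506e+00]
[0.5455 0.3114 0.0267] [ 4.3730e-01  3.7580e-01  1.5870e+00 -4.0000e-04  1.1715e+00  2.2505e+00]
t 5.3 tcp [0.5455 0.3114 0.0267] F [-0.7  0.4  0.4] open 0.0515
shift cm [ 0.   -0.03  0.16] nest [-105.   306.1]
turn deg [-0.34 -0.18 -0.25]
```

```bash
python3 -m creep '[[[1,0,0,0.1,0,0,0],[1,0,0,0,0,0,0],[1,0,0,0,0,0,0],[1,0,0,0,0,0,0],[1,0,0,0,0,0,0],[1,0,0,0,0,0,0],[1,0,0,0,0,0,0],[1,0,0,0,0,0,0]]]' 8
python3 -c "
from h import *
go(list(nest([15.5,0]))+[.12],-103.7)"
```

```text
t: 6.1
tool_pos: [0.5466, 0.3114, 0.0268]
orientation: [-1.077, 1.382, -1.385]
force: [0.1, 0.4, 0.6]
opening: 0.0313
t 6.1 tcp [0.5466 0.3114 0.0268] F [0.1 0.4 0.6] open 0.0313
shift cm [30.55 -9.39 12.09] nest [-103.9  306.3]
turn deg [-0.35 -0.18 -0.27]
```

```bash
python3 -m creep '[[[1,0,-1.5,0,0,0,0],[1,0,-2.5,0,0,0,0],[1,1,-3,0.4,0,0,0],[1,3,-1.5,1.2,0,0,0],[1,3.5,0,1.4,0,0,0],[1,3.5,0,1.4,0,0,0],[1,3.5,0,1.4,0,0,0],[1,3.5,0,1.4,0,0,0]]]' 10
python3 -c "
from h import *
go(list(nest([15.5,0]))+[.12],-103.7)"
```

```text
t: 6.9
tool_pos: [0.5718, 0.1173, 0.1203]
orientation: [-1.082, 1.376, -1.38]
force: [0.4, 1.2, -3.3]
opening: 0.0318
t 6.9 tcp [0.5718 0.1173 0.1203] F [ 0.4  1.2 -3.3] open 0.0318
shift cm [1.24e+01 1.00e-02 4.83e+00] nest [-33.5 123.7]
turn deg [-0.35  0.31 -0.23]
```

```bash
python3 -m creep '[[[1,3,0,1.1,-0.3,0.3,0],[1,3,0,1.1,0,0,0],[1,2.5,0,1,0,0,0],[1,2,0,0.8,0,0,0],[1,1,0,0.4,0,0,0],[1,0,0,0,0,0,0],[1,0,0,0,0,0,0],[1,0,0,0,0,0,0]]]' 10
python3 -c "
from h import *
go(list(nest([15.5,0]))+[.041],-103.7)"
```

```text
t: 7.7
tool_pos: [0.5874, -0.0137, 0.126]
orientation: [-1.078, 1.386, -1.386]
force: [0.7, 0.3, -1.8]
opening: 0.0319
t 7.7 tcp [ 0.5874 -0.0137  0.126 ] F [ 0.7  0.3 -1.8] open 0.0319
shift cm [0.04 8.5  0.25] nest [12.7  0.1]
turn deg [-0.19 -0.32 -0.23]
```

```bash
python3 -m creep '[[[1,0,1.5,0.25,0,-0.3,0],[1,0,1.5,0,0,0,0],[1,0,1.5,0,0,0,0],[1,0,1,0,0,0,0],[1,0,0.6,0,0,0,0],[1,0,0,0,0,0,0],[1,0,0,0,0,0,0],[1,0,0,0,0,0,0]]]' 10
python3 -c "
from h import *
go(list(nest([15.5,0]))+[.0395],-103.7)
c=cam('scene');save('scene3.png',c['frame'][110:220,340:460],5)"
```

```text
t: 8.5
tool_pos: [0.588, -0.0104, 0.0567]
orientation: [-1.087, 1.383, -1.376]
force: [0.0, -0.3, -1.7]
opening: 0.0314
t 8.5 tcp [ 0.588  -0.0104  0.0567] F [ 0.  -0.3 -1.7] open 0.0314
shift cm [0.35 1.72 0.3 ] nest [12.5  3.4]
turn deg [ 0.11  0.26 -0.22]
```

View pics/scene3.png

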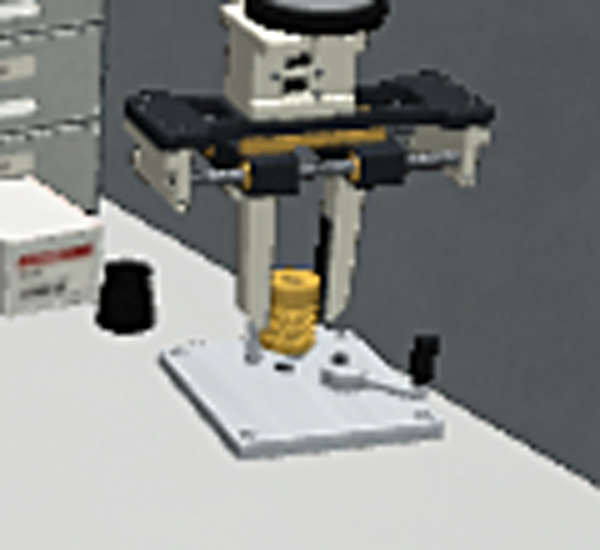

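The picture shows the cylinder held upright above the plate at crop (293,310), behind the seat mark and clear of the left pin at (253,345). Trim laterally and lower gently.

```bash
python3 -m creep '[[[1,0.35,0.2,0.3,0.1,0.2,0],[1,0,0.4,0,0,0,0],[1,0,0.3,0,0,0,0],[1,0,0.2,0,0,0,0],[1,0,0.1,0,0,0,0],[1,0,0.1,0,0,0,0],[1,0,0,0,0,0,0],[1,0,0,0,0,0,0]]]' 10
python3 -c "
from h import *
go(list(nest([15.5,0]))+[.0388],-103.7)"
```

```text
t: 9.35
tool_pos: [0.5919, -0.0153, 0.0447]
orientation: [-1.08, 1.381, -1.382]
force: [-0.0, -0.3, -2.0]
opening: 0.0316
t 9.35 tcp [ 0.5919 -0.0153  0.0447] F [-0.  -0.3 -2. ] open 0.0316
shift cm [-0.04  0.59 -0.2 ] nest [17.5 -0.4]
turn deg [-0.22  0.01 -0.25]
```

```bash
python3 -m creep '[[[1,0,0.2,-0.2,-0.2,0,0],[1,0,0.15,0,0,0,0],[1,0,0.1,0,0,0,0],[1,0,0.1,0,0,0,0],[1,0,0.05,0,0,0,0],[1,0,0.05,0,0,0,0],[1,0,0,0,0,0,0],[1,0,0,0,0,0,0]]]' 10
python3 -c "
from h import *
go(list(nest([15.5,0]))+[.0388],-103.7)"
```

```text
t: 10.15
tool_pos: [0.5903, -0.0147, 0.0388]
orientation: [-1.082, 1.384, -1.38]
force: [-0.3, -0.3, -0.7]
opening: 0.0318
t 10.15 tcp [ 0.5903 -0.0147  0.0388] F [-0.3 -0.3 -0.7] open 0.0318
shift cm [-0.02  0.   -0.03] nest [15.8 -0.2]
turn deg [-0.06  0.03 -0.26]
```

```bash
python3 -m creep '[[[1,0,0.05,0,0,0,0],[1,0,0.05,0,0,0,0],[1,0,0,0,0,0,0],[0.45,0,0,0,0,0,0],[0.45,0,0,0,0,0,0],[0.45,0,0,0,0,0,0],[0.45,0,0,0,0,0,0],[0.45,0,0,0,0,0,0]]]' 10
python3 -c "
from h import *
go(list(nest([15.5,0]))+[.12],-103.7)"
```

```text
t: 10.95
tool_pos: [0.5917, -0.0149, 0.0393]
orientation: [-1.08, 1.381, -1.381]
force: [0.6, 0.1, 0.4]
opening: 0.051
t 10.95 tcp [ 0.5917 -0.0149  0.0393] F [0.6 0.1 0.4] open 0.051
shift cm [-0.04 -8.07 -0.14] nest [17.2 -0. ]
turn deg [-0.22  0.02 -0.28]
```

Placed and released (F≈0). Lift clear, retreat toward the robot side, close the fingers and tilt 4° so that the tips lead.

```bash
python3 -m creep '[[[0.45,0,-1,0,0,0,0],[0.45,0,-2,0,0,0,0],[0.45,0,-2,0,0,0,0],[0.45,0,-2,-1,0,0,0],[1,0,-0.5,-2,0,0,0],[1,-0.3,0,-2,2,0,0],[1,0,0,0,2,0,0],[1,0,0,0,0,0,0]]]' 10
python3 -c "
from h import *
go(list(nest([-16,4]))+[.037],-103.7)
c=cam('scene');P=cloud(c);n=np.stack([*((P[...,:2]-C)@np.array([[np.cos(YAW),-np.sin(YAW)],[np.sin(YAW),np.cos(YAW)]])).transpose(2,0,1)*1000,P[...,2]*1000],-1)
hs=cv2.cvtColor(c['frame'],cv2.COLOR_RGB2HSV);m=(cv2.inRange(hs,(10,100,60),(30,255,255))>0)&(abs(n[...,0])<70)&(abs(n[...,1])<60);q=n[m];print(m.sum(),q.mean(0).round(1),q.min(0).round(1),q.max(0).round(1))
tp=q[q[:,2]>49];print('top',len(tp),tp.mean(0).round(1))
save('scene4.png',c['frame'][110:220,340:460],5)"
```

```text
t: 11.75
tool_pos: [0.5436, -0.0004, 0.123]
orientation: [-1.029, 1.319, -1.423]
force: [1.2, 0.0, 0.7]
opening: 0.0237
t 11.75 tcp [ 5.436e-01 -4.000e-04  1.230e-01] F [1.2 0.  0.7] open 0.0237
shift cm [-0.08  8.71  1.  ] nest [-32.9   2.7]
turn deg [-4.6  -0.02 -0.32]
289 [-17.9   4.  108.5] [-69.3 -40.8  11.5] [ 39.2  44.  228.1]
top 158 [-39.3   3.1 173.1]
```

View pics/scene4.png

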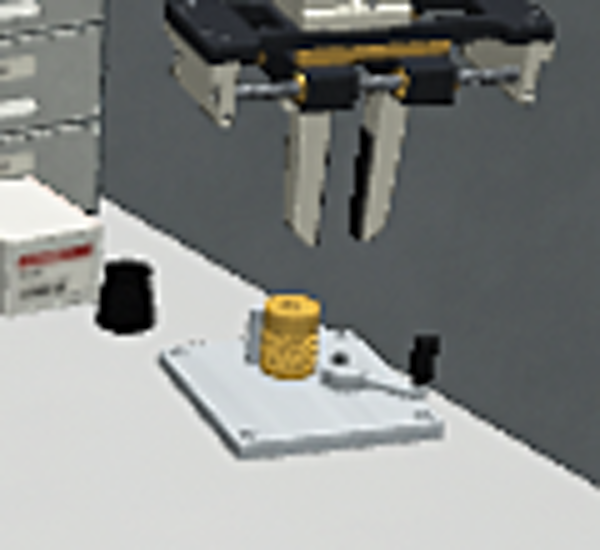

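The cylinder stands upright on the plate at crop (290,335), with the fingers clear. Descend behind it.

```bash
python3 -m creep '[[[1,-0.1,1.5,0,0,0,0],[1,0,1.5,0,0,0,0],[1,0,1.5,0,0,0,0],[1,0,1.5,0,0,0,0],[1,0,1,0,0,0,0],[1,0,0.6,0,0,0,0],[1,0,0.3,0,0,0,0],[1,0,0,0,0,0,0]]]' 10
python3 -c "
from h import *
go(list(nest([-16,4]))+[.037],-103.7)"
```

```text
t: 12.6
tool_pos: [0.5499, -0.0012, 0.0339]
orientation: [-1.036, 1.328, -1.419]
force: [-0.7, 0.0, -0.7]
opening: 0.0004
t 12.6 tcp [ 0.5499 -0.0012  0.0339] F [-0.7  0.  -0.7] open 0.0004
shift cm [-0.07 -0.24  1.08] nest [-26.6   3.4]
turn deg [-4.03 -0.1  -0.27]
```

```bash
python3 -m creep '[[[1,0,-0.2,0.4,0,0,0],[1,0,0,0.5,0,0,0],[1,0,0,0.3,0,0,0],[1,0,0,0.1,0,0,0],[1,0,0,0.1,0,0,0],[1,0,0,0.1,0,0,0],[1,0,0,0.1,0,0,0],[1,0,0,0,0,0,0]]]' 10
python3 -c "
from h import *
go(list(nest([-8,4]))+[.036],-103.7)"
```

```text
t: 13.4
tool_pos: [0.5689, -0.0055, 0.0404]
orientation: [-1.032, 1.324, -1.421]
force: [1.2, 0.1, 0.0]
opening: 0.0001
t 13.4 tcp [ 0.5689 -0.0055  0.0404] F [1.2 0.1 0. ] open 0.0001
shift cm [-0.03  0.43 -0.12] nest [-7.1  3.7]
turn deg [-4.3  -0.1  -0.31]
```

```bash
python3 -m creep '[[[1,0,0.3,-0.1,0,0,0],[1,0,0,0,0,0,0],[1,0,0,0,0,0,0],[1,0,0,0.05,0,0,0],[1,0,0,0.05,0,0,0],[1,0,0,0.05,0,0,0],[1,0,0,0.05,0,0,0],[1,0,0,0,0,0,0]]]' 10
python3 -c "
from h import *
go(list(nest([-4,4]))+[.036],-103.7)"
```

```text
t: 14.2
tool_pos: [0.5692, -0.0056, 0.0367]
orientation: [-1.033, 1.325, -1.42]
force: [-0.4, 0.7, 1.3]
opening: 0.0005
t 14.2 tcp [ 0.5692 -0.0056  0.0367] F [-0.4  0.7  1.3] open 0.0005
shift cm [-0.03  0.09  0.28] nest [-6.9  3.7]
turn deg [-4.19 -0.09 -0.3 ]
```

```bash
cat > f.py <<'E'
from h import *
s=readout.read_state(); F=s["force"]; c,q=np.cos(YAW),np.sin(YAW)
print("NEST pos",tonest(s["tool_pos"]).round(1),"z",round(s["tool_pos"][2],4),"Fx %.1f Fy %.1f Fz %.1f"%(c*F[0]+q*F[1],-q*F[0]+c*F[1],F[2]),"t",s["t"])
E
python3 -m creep '[[[1,0,0,0.06,0,0,0],[1,0,0,0.06,0,0,0],[1,0,0,0.06,0,0,0],[1,0,0,0.06,0,0,0],[1,0,0,0,0,0,0],[1,0,0,0,0,0,0],[1,0,0,0,0,0,0],[1,0,0,0,0,0,0]]]' 10 >/dev/null; python3 f.py
python3 -m creep '[[[1,0,0,0.06,0,0,0],[1,0,0,0.06,0,0,0],[1,0,0,0,0,0,0],[1,0,0,0,0,0,0],[1,0,0,0,0,0,0],[1,0,0,0,0,0,0],[1,0,0,0,0,0,0],[1,0,0,0,0,0,0]]]' 10 >/dev/null; python3 f.py
```

```text
NEST pos [-4.8  3.7] z 0.0367 Fx -1.3 Fy 0.2 Fz 1.5 t 15.0
NEST pos [-4.3  3.7] z 0.0366 Fx -3.6 Fy 0.0 Fz 2.1 t 15.8
```

```bash
python3 -m creep '[[[1,0.1,0,0.03,0,0,0],[1,0.1,0,0.03,0,0,0],[1,0.1,0,0.03,0,0,0],[1,0.1,0,0,0,0,0],[1,0,0,0,0,0,0],[1,0,0,0,0,0,0],[1,0,0,0,0,0,0],[1,0,0,0,0,0,0]]]' 10 >/dev/null; python3 f.py
python3 -m creep '[[[1,-0.1,0,0,0,0,0],[1,-0.1,0,0.03,0,0,0],[1,-0.1,0,0,0,0,0],[1,-0.1,0,0,0,0,0],[1,-0.1,0,0,0,0,0],[1,-0.1,0,0,0,0,0],[1,0,0,0,0,0,0],[1,0,0,0,0,0,0]]]' 10 >/dev/null; python3 f.py
```

```text
NEST pos [-4.   0.3] z 0.0361 Fx -3.0 Fy 2.4 Fz 1.2 t 16.6
NEST pos [-3.8  4.7] z 0.0357 Fx -3.1 Fy -1.6 Fz 1.4 t 17.4
```

```bash
python3 -m creep '[[[1,0.1,0,0.04,0,0,0],[1,0.1,0,0.04,0,0,0],[1,0.1,0,0,0,0,0],[1,0.1,0,0,0,0,0],[1,0.1,0,0,0,0,0],[1,0.1,0,0,0,0,0],[1,0,0,0,0,0,0],[1,0,0,0,0,0,0]]]' 10 >/dev/null; python3 f.py
python3 -m creep '[[[1,-0.1,0,0.03,0,0,0],[1,-0.1,0,0.03,0,0,0],[1,-0.1,0,0,0,0,0],[1,-0.1,0,0,0,0,0],[1,-0.1,0,0,0,0,0],[1,-0.1,0,0,0,0,0],[1,0,0,0,0,0,0],[1,0,0,0,0,0,0]]]' 10 >/dev/null; python3 f.py
```

```text
NEST pos [-3.7  1.5] z 0.0356 Fx -1.9 Fy 1.6 Fz -0.0 t 18.2
NEST pos [-3.7  4.6] z 0.0353 Fx -3.8 Fy -2.7 Fz 1.4 t 19.0
```

```bash
python3 -m creep '[[[1,0.1,0,0.06,0,0,0],[1,0.1,0,0.06,0,0,0],[1,0.1,0,0.06,0,0,0],[1,0.1,0,0,0,0,0],[1,0,0,0,0,0,0],[1,0,0,0,0,0,0],[1,0,0,0,0,0,0],[1,0,0,0,0,0,0]]]' 10 >/dev/null; python3 f.py
python3 -m creep '[[[1,-0.1,0,0.06,0,0,0],[1,-0.1,0,0.06,0,0,0],[1,-0.1,0,0,0,0,0],[1,0,0,0,0,0,0],[1,0,0,0,0,0,0],[1,0,0,0,0,0,0],[1,0,0,0,0,0,0],[1,0,0,0,0,0,0]]]' 10 >/dev/null; python3 f.py
```

```text
NEST pos [-3.7  4.4] z 0.0353 Fx -3.4 Fy -0.5 Fz 0.3 t 19.8
NEST pos [-3.6  6. ] z 0.0351 Fx -4.9 Fy -1.2 Fz 0.9 t 20.6
```

```bash
python3 -m creep '[[[1,0,0,-0.2,0,0,0],[1,0,0,-0.5,0,0,0],[1,0,0,-1,0,0,0],[1,0,-1,-1,0,0,0],[1,0,-2,-1,0,0,0],[1,0,-2,-1,-2,0,0],[1,0,-2,-1,-2,0,0],[1,0,0,0,0,0,0]]]' 10 >/dev/null; python3 f.py
python3 - <<'E'
from h import *
Rn=np.array([[np.cos(YAW),-np.sin(YAW)],[np.sin(YAW),np.cos(YAW)]])
ims=[]
for nme in("top","scene"):
    c=cam(nme);P=cloud(c);n=np.dstack([(P[...,:2]-C)@Rn*1000,P[...,2]*1000])
    hs=cv2.cvtColor(c['frame'],cv2.COLOR_RGB2HSV);m=(cv2.inRange(hs,(10,100,60),(30,255,255))>0)&(np.hypot(n[...,0]-20,n[...,1])<25)&(n[...,2]<60)
    q=n[m]; print(nme,len(q),q.mean(0).round(1) if len(q) else '')
    if len(q):
        v,u=np.nonzero(m);print('px',u.min(),u.max(),v.min(),v.max())
        tp=q[q[:,2]>48];print('top',len(tp),tp.mean(0).round(1))
    k=(n[...,2]>36)&(n[...,2]<60)&(np.hypot(n[...,0]+44,n[...,1]+52)<20)&(c['depth']>0); print('knob',k.sum(),n[k].mean(0).round(1) if k.any() else '')
    u0,v0=(370,130) if nme=="top" else (350,130)
    ims.append(cv2.resize(c['frame'][v0:v0+90,u0:u0+100],(400,360),interpolation=cv2.INTER_CUBIC))
save('s5.png',np.hstack(ims))
go(list(nest([-60,-80]))+[.053],-103.7)
E
```

```text
NEST pos [-67.1   6.3] z 0.1043 Fx 1.2 Fy 1.2 Fz 0.8 t 21.4
top 35 [20.6 11.4 46.7]
px 425 431 181 191
top 23 [23.2 10.5 52.6]
knob 0 
scene 174 [13.6  3.9 36.6]
px 391 403 168 185
top 50 [19.3  1.1 51.1]
knob 32 [-44.7 -52.7  45.1]
t 21.5 tcp [0.5103 0.0112 0.1015] F [-0.  -0.6 -0.7] open 0.0007
shift cm [8.64 4.78 0.86] nest [-68.1   6. ]
turn deg [ 0.5  -0.04 -0.42]
```

View pics/s5.png

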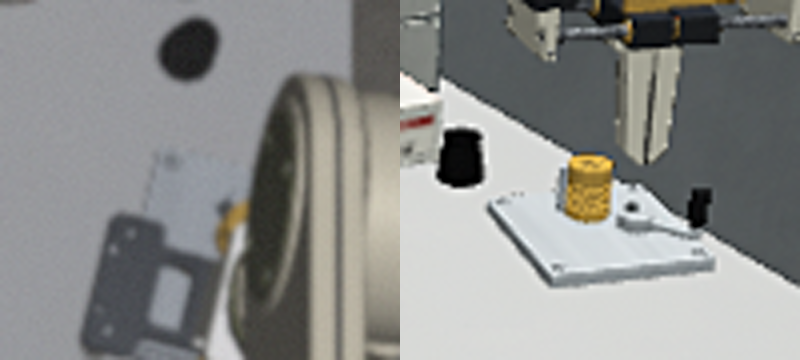

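The right half shows the cylinder upright in front of the pins at (590,185), and the knob untouched at (698,208). The depth check puts the knob at nest (-44.6,-52.6) and the cylinder near the seat. Next I straddle the knob, with the jaws along its path. I have to turn about -216° because of the last joint's range.

```bash
for i in 1; do :; done
python3 -m creep '[[[0.72,0,-0.2,0,0,-8.5,0],[0.72,0,-0.2,0,0,-8.5,0],[0.72,0,-0.2,0,0,-8.5,0],[0.72,0,0,0,0,-8.5,0],[0.72,0,0,0,0,-8.5,0],[0.72,0,0,0,0,-8.5,0],[0.72,0,0,0,0,-8.5,0],[0.72,0,0,0,0,-8.5,0]]]' 10 >/dev/null
python3 -m creep '[[[0.72,0,0,0,0,-8.5,0],[0.72,0,0,0,0,-8.5,0],[0.72,0,0,0,0,-8.5,0],[0.72,0,0,0,0,-8.5,0],[0.72,0,0,0,0,-8.5,0],[0.72,0,0,0,0,-8.5,0],[0.72,0,0,0,0,-8.5,0],[0.72,0,0,0,0,-8.5,0]]]' 10 >/dev/null
python3 -m creep '[[[0.72,0,0,0,0,-8.5,0],[0.72,0,0,0,0,-8.5,0],[0.72,0,0,0,0,-8.5,0],[0.72,0,0,0,0,-8.5,0],[0.72,0,0,0,0,-8.5,0],[0.72,0,0,0,0,-8.5,0],[0.72,0,0,0,0,-8.5,0],[0.72,0,0,0,0,-8.5,0]]]' 10
python3 -c "
from h import *
go(list(nest([-44.5,-52.5]))+[.09],112.3);print(readout.read_state()['q'].round(2))"
```

```text
t: 23.9
tool_pos: [0.493, 0.0114, 0.0636]
orientation: [-1.065, -1.352, 1.376]
force: [-0.4, -0.7, -0.8]
opening: 0.0262
t 23.9 tcp [0.493  0.0114 0.0636] F [-0.4 -0.7 -0.8] open 0.0262
shift cm [-6.66 -2.77 -1.11] nest [-84.9   2.2]
turn deg [-1.59 -9.59  0.94]
[-0.08  0.02  1.92  0.    1.23 -1.88]
```

```bash
python3 -m creep '[[[0.72,0,-1.5,0,-1.6,-5,1],[0.72,0,-1.5,0,0,-4.6,0],[0.72,-2,-0.2,-0.3,0,0,0],[0.72,-2,0,-0.3,0,0,0],[0.72,-1.7,0,-0.3,0,0,0],[0.72,-1,0,-0.2,0,0,0],[0.72,0,0,0,0,0,0],[0.72,0,0,0,0,0,0]]]' 10 >/dev/null
python3 -c "
from h import *
go(list(nest([-44.5,-52.5]))+[.043],112.3)"
```

```text
t 24.7 tcp [ 0.5257 -0.0474  0.0842] F [-0.1  0.5 -1.2] open 0.0261
shift cm [-0.11  4.12  0.7 ] nest [-39.2 -47.3]
turn deg [-0.48  0.77  0.09]
```

```bash
python3 -m creep '[[[0.72,-0.1,0,0.5,-0.5,0.8,0],[0.72,0,0,0.2,0,0,0],[0.72,0,0.5,0,0,0,0],[0.72,0,0.5,0,0,0,0],[0.72,0,0.4,0,0,0,0],[0.72,0,0,0,0,0,0],[0.72,0,0,0,0,0,0],[0.72,0,0,0,0,0,0]]]' 10 >/dev/null
python3 -c "
from h import *
go(list(nest([-44.5,-52.5]))+[.043],112.3)"
```

```text
t 25.5 tcp [ 0.5176 -0.0493  0.068 ] F [ 0.8  0.1 -0.6] open 0.026
shift cm [-0.26  2.5  -0.09] nest [-46.7 -51. ]
turn deg [-0.01 -0.    0.16]
```

```bash
python3 -m creep '[[[0.72,-0.25,0.2,-0.1,0,0,0],[0.72,0,0.5,0,0,0,0],[0.72,0,0.5,0,0,0,0],[0.72,0,0.5,0,0,0,0],[0.72,0,0.4,0,0,0,0],[0.72,0,0.2,0,0,0,0],[0.72,0,0,0,0,0,0],[0.72,0,0,0,0,0,0]]]' 10 >/dev/null
python3 f.py; python3 -c "
from h import *
go(list(nest([-44.5,-52.5]))+[.043],112.3)
c=cam('scene');save('s6.png',c['frame'][120:220,360:480],5)"
```

```text
NEST pos [-44.2 -52.5] z 0.0427 Fx 1.2 Fy -0.2 Fz -0.6 t 26.3
t 26.3 tcp [ 0.5196 -0.0513  0.0427] F [ 1.2 -0.5 -0.6] open 0.0256
shift cm [ 0.02 -0.03  0.02] nest [-44.2 -52.5]
turn deg [-0.03 -0.    0.18]
```

View pics/s6.png

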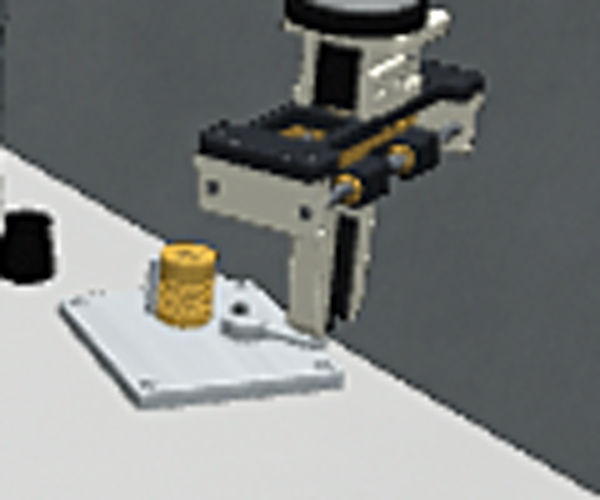

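The picture shows the fingers straddling the knob at crop (325,300), with the cylinder still against the pins. Swing the lever in arc steps.

```bash
cat >> f.py <<'E'
R=Ro.from_rotvec(s["orientation"]); d=tonest(s["tool_pos"])-np.array([-3.2,-22.6]); ph=np.rad2deg(np.arctan2(d[1],d[0]))%360
tx=R.as_matrix()[:,0]; yaw=np.rad2deg(np.arctan2(tx[1],tx[0])-YAW)
print("phi %.1f theta %.3f r %.1f yaw err %.1f Ftan %.1f Frad %.1f Fv %.1f"%(ph,np.deg2rad(230-ph),np.hypot(*d),(yaw-(ph-90)+180)%360-180,*(R.inv().apply(F)[[0,2,1]])),"open",round(s["opening"],4))
E
python3 -m creep '[[[0.78,0.35,0,0,0,4,0],[0.78,0.35,0,0,0,4,0],[0.78,0.35,0,-0.01,0,4,0],[0.78,0.35,0,-0.01,0,4,0],[0.78,0.35,0,-0.01,0,4,0],[0.78,0.35,0,-0.01,0,4,0],[0.78,0,0,0,0,0,0],[0.78,0,0,0,0,0,0]]]' 10 >/dev/null; python3 f.py
```

```text
NEST pos [-51.5 -35.8] z 0.044 Fx -0.2 Fy 0.2 Fz -0.0 t 27.15
phi 195.3 theta 0.605 r 50.0 yaw err -4.2 Ftan 0.2 Frad 0.2 Fv 0.0 open 0.0203
```

```bash
python3 -m creep '[[[0.78,0.35,0,0,0,3,0],[0.78,0.35,0,0,0,3,0],[0.78,0.35,0,-0.01,0,4,0],[0.78,0.35,0,-0.01,0,4,0],[0.78,0.35,0,-0.01,0,4,0],[0.78,0.35,0,-0.01,0,4,0],[0.78,0,0,0,0,0,0],[0.78,0,0,0,0,0,0]]]' 10 >/dev/null; python3 f.py; python3 -m creep '[[[0.78,0.35,0,0,0,3,0],[0.78,0.35,0,0,0,3,0],[0.78,0.35,0,-0.01,0,4,0],[0.78,0.35,0,-0.01,0,4,0],[0.78,0,0,0,0,0,0],[0.78,0,0,0,0,0,0],[0.78,0,0,0,0,0,0],[0.78,0,0,0,0,0,0]]]' 10 >/dev/null; python3 f.py
```

```text
NEST pos [-52.7 -17.9] z 0.0441 Fx -0.8 Fy -1.3 Fz -0.0 t 27.95
phi 174.6 theta 0.968 r 49.7 yaw err -5.3 Ftan -1.5 Frad 0.6 Fv 0.0 open 0.0207
NEST pos [-50.   -6.3] z 0.0442 Fx -0.1 Fy -0.4 Fz -0.9 t 28.75
phi 160.8 theta 1.208 r 49.5 yaw err -4.9 Ftan -0.4 Frad -0.1 Fv 0.9 open 0.0205
```

```bash
python3 -m creep '[[[0.78,0.35,0,0,0,2,0],[0.78,0.35,0,0,0,3,0],[0.78,0.35,0,-0.01,0,4,0],[0.78,0.1,0,0,0,1,0],[0.78,0.1,0,0,0,1,0],[0.78,0.1,0,0,0,1,0],[0.78,0.1,0,0,0,1,0],[0.78,0.1,0,0,0,1,0]]]' 10 >/dev/null; python3 f.py; python3 -m creep '[[[0.78,0.1,0,0,0,1,0],[0.78,0.1,0,0,0,1,0],[0.78,0.1,0,0,0,1,0],[0.78,0.1,0,0,0,1,0],[0.78,0.1,0,0,0,1,0],[0.78,0.1,0,0,0,1,0],[0.78,0.1,0,0,0,1,0],[0.78,0.1,0,0,0,1,0]]]' 10 >/dev/null; python3 f.py
```

```text
NEST pos [-44.3   5.6] z 0.0437 Fx -3.3 Fy -1.8 Fz 2.0 t 29.55
phi 145.5 theta 1.474 r 49.8 yaw err -3.7 Ftan -3.5 Frad 1.5 Fv -1.9 open 0.0208
NEST pos [-38.9  12.3] z 0.0434 Fx -3.6 Fy -0.5 Fz 2.1 t 30.35
phi 135.6 theta 1.647 r 49.9 yaw err -2.5 Ftan -3.0 Frad 2.1 Fv -2.0 open 0.0206
```

```bash
python3 -m creep '[[[0.78,0.03,0,0,0,0,0],[0.78,0.03,0,0,0,0,0],[0.78,0.03,0,0,0,0.5,0],[0.78,0.03,0,0,0,0.5,0],[0.78,0.03,0,0,0,0.5,0],[0.78,0.03,0,0,0,0.5,0],[0.78,0.03,0,0,0,0.5,0],[0.78,0.03,0,0,0,0.5,0]]]' 10 >/dev/null; python3 f.py
```

```text
NEST pos [-37.   14.2] z 0.0432 Fx -2.3 Fy -1.3 Fz 1.6 t 31.15
phi 132.6 theta 1.701 r 49.9 yaw err -2.7 Ftan -2.6 Frad 0.5 Fv -1.5 open 0.0204
```

```bash
python3 -m creep '[[[0.78,0.03,0,0,0,0,0],[0.78,0.03,0,0,0,0,0],[0.78,0.03,0,0,0,0,0],[0.78,0.03,0,0,0,0.5,0],[0.78,0.03,0,0,0,0.5,0],[0.78,0.03,0,0,0,0.5,0],[0.78,0.03,0,0,0,0.5,0],[0.78,0.03,0,0,0,0.5,0]]]' 10 >/dev/null; python3 f.py
```

```text
NEST pos [-35.   15.9] z 0.0432 Fx -2.9 Fy -0.3 Fz 2.0 t 31.95
phi 129.5 theta 1.754 r 49.9 yaw err -2.4 Ftan -2.5 Frad 1.5 Fv -2.0 open 0.0207
```

```bash
cat >> f.py <<'E'
import sys
sys.exit(0 if abs(R.inv().apply(F)[0])<3.9 else 1)
E
python3 -m creep '[[[0.78,0.03,0,0,0,0.3,0],[0.78,0.03,0,0,0,0.3,0],[0.78,0.03,0,0,0,0.3,0],[0.78,0.03,0,0,0,0.3,0],[0.78,0.03,0,0,0,0.3,0],[0.78,0.03,0,0,0,0.3,0],[0.78,0.03,0,0,0,0.3,0],[0.78,0.03,0,0,0,0.3,0]]]' 10 >/dev/null; python3 f.py && python3 -m creep '[[[0.78,0.03,0,0,0,0.3,0],[0.78,0.03,0,0,0,0.3,0],[0.78,0.03,0,0,0,0.3,0],[0.78,0.03,0,0,0,0.3,0],[0.78,0.03,0,0,0,0.3,0],[0.78,0.03,0,0,0,0.3,0],[0.78,0.03,0,0,0,0.3,0],[0.78,0.03,0,0,0,0.3,0]]]' 10 >/dev/null && python3 f.py && python3 -m creep '[[[0.78,0.03,0,0,0,0.3,0],[0.78,0.03,0,0,0,0.3,0],[0.78,0.03,0,0,0,0.3,0],[0.78,0.03,0,0,0,0.3,0],[0.78,0.03,0,0,0,0.3,0],[0.78,0.03,0,0,0,0.3,0],[0.78,0.03,0,0,0,0.3,0],[0.78,0.03,0,0,0,0.3,0]]]' 10 >/dev/null && python3 f.py
```

```text
NEST pos [-33.   17.6] z 0.0431 Fx -3.3 Fy -1.7 Fz 2.3 t 32.75
phi 126.5 theta 1.806 r 50.1 yaw err -2.0 Ftan -3.7 Frad 0.4 Fv -2.3 open 0.0206
NEST pos [-30.9  19.1] z 0.0431 Fx -3.0 Fy 0.4 Fz 1.2 t 33.55
phi 123.5 theta 1.858 r 50.1 yaw err -1.7 Ftan -2.4 Frad 2.0 Fv -1.1 open 0.0204
NEST pos [-28.7  20.6] z 0.043 Fx -4.2 Fy -0.5 Fz 2.8 t 34.35
phi 120.5 theta 1.911 r 50.2 yaw err -1.2 Ftan -4.0 Frad 1.6 Fv -2.7 open 0.0209
```

```bash
python3 -m creep '[[[0.78,0.03,0,0,0,0.2,0],[0.78,0.03,0,0,0,0.2,0],[0.78,0.03,0,0,0,0.2,0],[0.78,0.03,0,0,0,0.2,0],[0.78,0.02,0,0,0,0.2,0],[0.78,0.02,0,0,0,0.2,0],[0.78,0.02,0,0,0,0.2,0],[0.78,0.02,0,0,0,0.2,0]]]' 10 >/dev/null; python3 f.py
```

```text
NEST pos [-26.8  21.7] z 0.0429 Fx -2.6 Fy 0.7 Fz 1.5 t 35.15
phi 118.0 theta 1.955 r 50.2 yaw err -0.5 Ftan -2.0 Frad 1.8 Fv -1.5 open 0.0204
```

Still free. Continue with the same guarded feel.

```bash
python3 -m creep '[[[0.78,0.03,0,0,0,0.3,0],[0.78,0.03,0,0,0,0.3,0],[0.78,0.03,0,0,0,0.3,0],[0.78,0.03,0,0,0,0.3,0],[0.78,0.03,0,0,0,0.3,0],[0.78,0.03,0,0,0,0.3,0],[0.78,0.03,0,0,0,0.3,0],[0.78,0.03,0,0,0,0.3,0]]]' 10 >/dev/null; python3 f.py && python3 -m creep '[[[0.78,0.03,0,0,0,0.3,0],[0.78,0.03,0,0,0,0.3,0],[0.78,0.03,0,0,0,0.3,0],[0.78,0.03,0,0,0,0.3,0],[0.78,0.03,0,0,0,0.3,0],[0.78,0.03,0,0,0,0.3,0],[0.78,0.03,0,0,0,0.3,0],[0.78,0.03,0,0,0,0.3,0]]]' 10 >/dev/null && python3 f.py
```

```text
NEST pos [-24.5  23. ] z 0.0429 Fx -2.8 Fy 0.5 Fz 2.1 t 35.95
phi 115.0 theta 2.008 r 50.3 yaw err -0.1 Ftan -2.4 Frad 1.6 Fv -2.1 open 0.0204
NEST pos [-22.1  24.2] z 0.0429 Fx -3.0 Fy -0.5 Fz 1.9 t 36.75
phi 112.0 theta 2.060 r 50.4 yaw err 0.3 Ftan -3.0 Frad 0.7 Fv -1.9 open 0.0203
```

```bash
python3 -m creep '[[[0.78,0.03,0,0,0,0.3,0],[0.78,0.03,0,0,0,0.3,0],[0.78,0.03,0,0,0,0.3,0],[0.78,0.03,0,0,0,0.3,0],[0.78,0.03,0,0,0,0.3,0],[0.78,0.03,0,0,0,0.3,0],[0.78,0.03,0,0,0,0.3,0],[0.78,0.03,0,0,0,0.3,0]]]' 10 >/dev/null; python3 f.py && python3 -m creep '[[[0.78,0.03,0,0,0,0.4,0],[0.78,0.03,0,0,0,0.4,0],[0.78,0.03,0,0,0,0.4,0],[0.78,0.03,0,0,0,0.4,0],[0.78,0.03,0,0,0,0.4,0],[0.78,0.03,0,0,0,0.4,0],[0.78,0.03,0,0,0,0.4,0],[0.78,0.03,0,0,0,0.4,0]]]' 10 >/dev/null && python3 f.py
```

```text
NEST pos [-19.6  25.2] z 0.0429 Fx -2.9 Fy 0.1 Fz 2.2 t 37.55
phi 109.0 theta 2.112 r 50.6 yaw err 0.7 Ftan -2.7 Frad 1.1 Fv -2.2 open 0.0207
NEST pos [-17.8  25.8] z 0.0427 Fx -4.6 Fy 0.2 Fz 2.8 t 38.35
phi 106.8 theta 2.150 r 50.5 yaw err -0.6 Ftan -4.4 Frad 1.5 Fv -2.8 open 0.0207
```

```bash
python3 -m creep '[[[0.78,0.03,0,0,0,0,0],[0.78,0.03,0,0,0,0,0],[0.78,0.03,0,0,0,0,0],[0.78,0.03,0,0,0,0,0],[0.78,0.03,0,0,0,0,0],[0.78,0.03,0,0,0,0,0],[0.78,0.03,0,0,0,0,0],[0.78,0.03,0,0,0,0,0]]]' 10 >/dev/null; python3 f.py
```

```text
NEST pos [-16.7  26.4] z 0.0425 Fx -6.4 Fy -0.5 Fz 2.9 t 39.15
phi 105.4 theta 2.175 r 50.8 yaw err 0.8 Ftan -6.3 Frad 1.3 Fv -2.8 open 0.0207
```

The force rose from about 2.7 N to 6.3 N over about 0.06 rad while motion per row dropped, so the cam is snug. Centre off the knob, open slightly and rise.

```bash
python3 -m creep '[[[0.7,-0.15,0,0,0,0,0],[0.7,-0.15,0,0,0,0,0],[0.7,0,0,0,0,0,0],[0.7,0,-0.5,0,0,0,0],[0.7,0,-1,0,0,0,0],[0.7,0,-2,0,0,0,0],[0.7,0,-3,0,0,0,0],[0.7,0,-3,0,0,0,0]]]' 10 >/dev/null; python3 f.py
python3 -m creep '[[[0.7,0,-3,2,0,0,0],[0.7,0,-2,4,0,0,0],[0.7,0,0,4,0,0,0],[0.7,0,0,4,0,0,0],[0.7,0,0,4,0,0,0],[0.7,0,0,4,0,0,0],[0.7,0,0,2,0,0,0],[0.7,0,0,0,0,0,0]]]' 10 >/dev/null; python3 f.py
python3 - <<'E'
from h import *
import pickle
Rn=np.array([[np.cos(YAW),-np.sin(YAW)],[np.sin(YAW),np.cos(YAW)]]); ims=[]
for nme in("top","scene"):
    c=cam(nme);P=cloud(c);n=np.dstack([(P[...,:2]-C)@Rn*1000,P[...,2]*1000])
    hs=cv2.cvtColor(c['frame'],cv2.COLOR_RGB2HSV);m=(cv2.inRange(hs,(10,100,60),(30,255,255))>0)&(np.hypot(n[...,0]-20,n[...,1])<25)&(n[...,2]<60)
    q=n[m]; tp=q[q[:,2]>48]; print(nme,len(q),'top',len(tp),tp.mean(0).round(1) if len(tp) else '',tp.min(0).round(1),tp.max(0).round(1))
    k=(n[...,2]>36)&(n[...,2]<60)&(np.hypot(n[...,0]+17,n[...,1]-26)<16)&(c['depth']>0); print('knob',k.sum(),n[k].mean(0).round(1) if k.any() else '')
    u0,v0=(370,130) if nme=="top" else (350,130)
    ims.append(cv2.resize(c['frame'][v0:v0+90,u0:u0+100],(400,360),interpolation=cv2.INTER_CUBIC))
save('s7.png',np.hstack(ims))
E
```

```text
NEST pos [-19.3  25.7] z 0.1385 Fx 0.5 Fy 0.2 Fz -0.5 t 39.95
phi 108.4 theta 2.122 r 50.9 yaw err -2.2 Ftan 0.6 Frad 0.0 Fv 0.4 open 0.0278
NEST pos [-81.5 266.7] z 0.2073 Fx -0.2 Fy -0.8 Fz 0.8 t 40.75
phi 105.1 theta 2.179 r 299.7 yaw err 0.8 Ftan -0.4 Frad -0.7 Fv -0.8 open 0.0281
top 155 top 118 [19.8  0.1 52.5] [  5.9 -13.5  48.3] [33.6 15.  57.5]
knob 33 [-21.4  24.7  50.4]
scene 127 top 51 [18.9  1.3 50.9] [ -1.5 -15.   48.2] [37.8 16.5 53.6]
knob 33 [-24.2  25.5  45.2]
```

View pics/s7.png

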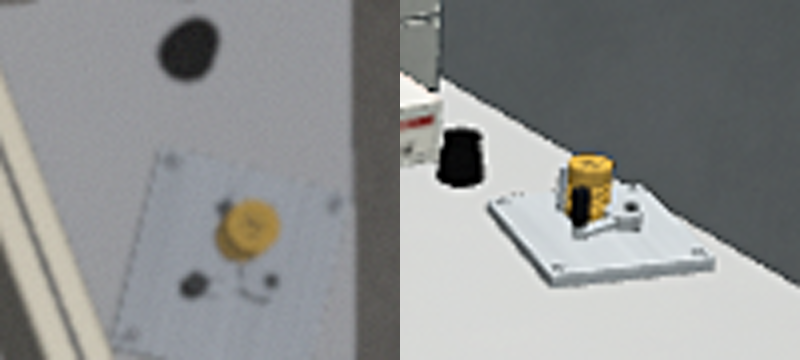

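The picture shows the cylinder upright at the seat, with the lever swung to the left of it: knob at (193,285) in the left half and (582,205) in the right. Depth puts the cylinder at nest (19.8, 0.1), where the seat is (20, 0). The arm is clear, so I hand in.

```bash
python3 -c "
from plant import robot
print(robot.close_job())"
```

```text
the job is handed in; nothing more can be done
None
```

I stood the small brass cylinder on the nest plate, let go of it, and nudged it against both pins with the lever open. I then swung the cam closed until it was snug and handed the job in at about 41 s of the 72 s allowed.

- **Seating:** the highest force I read while nudging was about 5 N. The pusher's position stayed at x ≈ -3.7 mm while I dragged it both ways along y, so I took the cylinder to be bearing on both pins.
- **Cam:** the knob force was about 2–4 N while it swung free. It rose to 6.3 N at a lever angle of about 2.1 rad, while the motion per step fell by half. I stopped there and backed off without touching the knob.
- **Last camera check:** the cylinder is upright. The top camera puts its centre at nest (19.8, 0.1) mm against the seat at (20, 0), and the scene camera at (18.9, 1.3) mm. The 1–2 mm gap fits that camera seeing mainly the near side. The knob's position gives a lever angle of about 2.1 rad, which agrees with the feel.

**What I did not check:** force was read only at the end of each move, with about ±0.7 N noise, so I did not see any brief peaks. The lever already stood about 0.25 rad round when I first measured it. I did not measure the bystanders again at the end, but nothing in the forces or pictures showed contact with them.

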